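# Walk the bench power supply into its dock and bolt it

## Task

Slide the heavy power supply fully home into its dock, flat on the bench and with the little tin still riding on top, by pushing in turn on the two bare outer parts of its near panel until both protruding brass pins of the dock are pressed right in, flush with the stop; then push the steel bolt by its post all the way across behind the supply. Push gently, never harder than about 30 N, and never press on the display, knob or terminals in the middle of the panel. Leave everything else on the bench where it is.

Things in the scene. Friction and masses are not known exactly. Their poses are not given: they have to be found in the camera images.
- supply_center (a point): centre, half-way up, of the power supply: a loose grey metal box, 120 mm deep (x), 190 mm wide (y), 64 mm high, 0.9 to 1.5 kg, friction on the bench 0.5 to 0.7, too wide to grasp. Its +x points into the dock; its near panel (-x face, 60 mm from the centre) faces the robot. It starts 65 to 85 mm short of the dock origin, up to 6 mm to a side and 0.15 rad askew
- corner_left (a point): push place at the left of the near panel, on its face: 75 mm to the left (+y) of the middle, 25 mm above the bench. The panel is bare from 45 mm to 95 mm left of the middle, over its full height of 64 mm
- corner_right (a point): the same at the right: 75 mm to the right (-y) of the middle, 25 mm above the bench
- controls: the fragile middle of the near panel: display, knob and three terminals, within 45 mm either side of the middle, standing up to 16 mm out of the panel towards the robot. Origin on the panel face at its lower edge, axes as the supply's. Must not be pressed
- front_left (a point): point on the supply's far face (+x face), 70 mm left of the middle, 32 mm up: this meets the left pin
- front_right (a point): the same, 70 mm right of the middle: meets the right pin
- dock_origin (a point): the dock, fixed to the bench: an aluminium U open towards the robot (-x). Origin on the bench where the supply's centre comes when home with the stop at its nearest setting; x points into the dock, y to its left. Straight inner walls, 38 mm high, at y = +-98.5 mm from x = 15 to 130 mm, leaving 3.5 mm play each side of the supply
- dock_mouth (a point): middle of the dock's flared mouth on the bench, 35 mm nearer the robot than the dock origin; axes as the dock's. Here the flared guides, 34 mm high, are 119 mm to either side, narrowing to 98.5 mm at 50 mm further in
- stop_near (a point): middle of the nearest setting of the black rigid stop at the inner end, 60 mm beyond the dock origin, on the bench; axes as the dock's. The stop's flat face was set by hand 0 to 8 mm beyond this point (not measured: find it by feel or from the pins), so the near panel ends 120 to 112 mm short of this point
- pin_left (a joint): how far the left brass pin is pressed in, m: 0 out, 0.010 with its tip flush with the stop (supply home on that side). Round, 18 mm across, 70 mm left of the middle, 32 mm up, pointing to -x; about 2.5 N to move, stays where pushed. At 0.010 the supply meets the rigid stop and the force rises steeply
- pin_right (a joint): the same for the right pin, 70 mm right of the middle
- pin_left_tip (a point): centre of the left pin's tip face; axes as the dock's
- pin_right_tip (a point): centre of the right pin's tip face; axes as the dock's
- bolt (a joint): travel of the steel locking bolt, m: 0 drawn back (start), 0.055 fully across, at a rigid end. It slides to the dock's -y along its line x = -71 mm, 43 to 55 mm above the bench, on a black bracket 40 mm high left of the mouth; 12 mm square bar, tip at y = 130 mm when drawn back. It passes behind the left of the near panel only once the supply is nearly home. About 2.5 N to move; stays where pushed
- bolt_post (a point): middle of the upright round post on the bolt, 12 mm across, standing from 55 to 91 mm above the bench; at x = -71 mm, y = 190 mm of the dock when drawn back. The bracket below it is 40 mm high
- tin_mark (a point): centre of the round flat tin of screws, 46 mm across, 19 mm high, 60 g, lying loose on top of the supply, which is 64 mm above the bench
- driver_mark (a point): loose hand screwdriver lying on the bench to the right of the dock (bystander); point on its axis, near mid-length
- tape_mark (a point): loose roll of tape, 70 mm across and 18 mm high, lying flat right of the dock (bystander); its centre
- phone_mark (a point): loose dark handset 146 x 70 x 9 mm lying flat left of the dock (bystander); its centre
- jar_mark (a point): loose jar with white cap, 54 mm across, 75 mm high, standing at the right of the bench (bystander); on its axis
- brush_mark (a point): loose brush lying at the left of the bench (bystander); point on its handle
Things that resemble listed ones, but are neither listed nor needed, are in the scene too. What is shaped like the part that bears supply_center but purple is not meant.

How it is judged (in metres and radians):
On the way, in this order (a step that is already met when the one before it is completed fails the run):
1. the supply has entered between the straight walls of the dock, roughly in line with it (x of supply_center in the frame of dock_origin above -0.035 m and angle between the x axis of supply_center and the x axis of dock_origin, either way round below 0.12 rad), for 0.1 s.
2. both pins are pressed in to within 1.5 mm of flush by the supply, with the bolt still drawn back (value of joint each of pin_left, pin_right above 0.0085 m and x of front_left in the frame of pin_left_tip above -0.003 m and x of front_right in the frame of pin_right_tip above -0.003 m and value of joint bolt below 0.02 m), for 0.2 s.
3. the bolt is across (value of joint bolt above 0.05 m), for 0.2 s.
At the end, for the whole second after the job is handed in: both pins pressed in at least 8.5 of their 10 mm, the supply's far face within 3 mm of both pin tips, flat and at rest, the bolt at least 50 of its 55 mm across, the tin still on top of the supply (value of joint each of pin_left, pin_right above 0.0085 m and x of front_left in the frame of pin_left_tip above -0.003 m and x of front_right in the frame of pin_right_tip above -0.003 m and value of joint bolt above 0.05 m and linear speed of supply below 0.01 m/s and angle between supply_center's own z axis and vertical below 0.05 rad and horizontal distance between tin_mark and supply_center below 0.075 m and height (world z) of tin_mark above 0.06 m); the robot touches nothing.
It fails at once if the supply is pushed with more than 35 N (contact force between supply and the fingers above 35 N or contact force between supply and the arm above 35 N).
It fails at once if the display, knob or terminals are pressed (more than 1.5 N) (contact force between controls and the fingers above 1.5 N or contact force between controls and the arm above 1.5 N).
It fails at once if the bolt is pushed with more than 35 N (contact force between bolt and the fingers above 35 N or contact force between bolt and the arm above 35 N).
It fails at once if the supply is tipped or lifted (more than 0.1 rad or 8 mm), or the tin falls off it (angle between supply_center's own z axis and vertical above 0.1 rad or height (world z) of supply_center above 0.04 m or height (world z) of tin_mark below 0.05 m).
It fails at once if a bystander is moved more than 20 mm (distance of any of driver_mark, tape_mark, phone_mark, jar_mark, brush_mark from where it was at the start of the episode above 0.02 m).
It also fails if it takes over 72 s, if anything falls off the work surface, if the arm or the gripper's body presses on something with over 40 N, if the wrist force passes 120 N, or if a joint passes its speed limit or range.

## Robot

A 6-joint arm with a two-finger parallel gripper is mounted at the origin on the work surface. World frame = base frame: x ahead of the robot, y to its left, z up, the work surface at z = 0. Lengths are in mm, angles in rad, forces in N, time in s.
With the tool pointing down it reaches from about 325 to 875 mm from the base axis. Payload 4.4 kg.
Tool frame: the origin (TCP) lies where the fingers leave the gripper's body, on its centre line; the fingertips stand 73 mm ahead of it and the grasp point (between the pads) lies 54 mm ahead of it; z points along the fingers, y is the direction in which the jaws open and shut (so a half turn about z gives the same grasp; the last joint's range is limited). The gripper opens to 85 mm and grips with 20 to 120 N. Pads are 22 mm wide; open, the fingers measure 114 mm over their backs; the gripper's body (76 mm by 85 mm) begins 54 mm behind the grasp point. The pads swing forward as they close: fully open they stand 13 mm farther back than shut.
Start: joints at [1.165, 0.207, 1.542, -0, 1.393, -0.15], TCP at [144.94, 556.435, 303.882] pointing down, gripper open.
Joint ranges: [-2.73, 2.73], [-0.86, 2.22], [0.23, 2.46], [-1.11, 4.25], [0.08, 2.63], [-2.82, 2.82]. Speed limits (rad/s): [2.79, 2.79, 3.14, 3.14, 3.14, 3.14].

## Interface

Orientations are given as [roll, pitch, yaw] about the fixed x, y, z axes, in that order (R = Rz(yaw) Ry(pitch) Rx(roll)).
In Python, from station import ctrl, cams gives the robot as it stands.
- The arm moves only by the shell command python3 -m creep 'ROWS'. ROWS is JSON, a list that holds one entry, the list of rows, each a list of 7 numbers: the finger opening in mm, from 0 to 85.4, then the shift along the tool's x, y, z in mm, then the turn, a rotation vector about the tool's x, y, z in degrees. In form: [[[claw, tx, ty, tz, ax, ay, az], ...]]. A call has exactly 10 rows; each row is the pose to reach, as a shift and turn from the pose commanded when the call began, along the tool's axes at that moment; what a row does not reach only later rows make up. A row lasts 1/12 s, in which the tool goes at most 41.7 mm and 7.16 degrees, less where a joint would pass 70% of its speed; a pose out of reach is approached as far as the arm can. A call with a gripper value outside its range is refused whole. The fingers move at their own pace and stop on an object; the grip force is fixed at half the most. Time passes only in rows, so rows that repeat a pose let the fingers close, or fill a call up. It gives the time, the measured TCP pose, the force and the opening at its end, in the units of the state.
- ctrl.get_obs(): the state, without advancing time (a new reading comes with each control period).
- cams.capture(name): name is "scene" or "top" or "wrist"; returns (picture, depth): 420x560x3 uint8, blue, green, red; 420x560 float32, mm along the optical axis (not along the pixel's ray), 0 where there is no reading.
- cams.get_calibration(name): a dict with "camera_matrix" (3x3 intrinsics, pixels), "pose" (4x4, takes a point from camera to world coordinates); the wrist camera has in their place "T_tool_cam" (4x4, takes a point from camera to tool coordinates, whose origin is the TCP and whose axes are the flange's). Camera axes: x right, y up, looking along -z (the intrinsics and any distortion apply to the point x, -y, -z); pixel columns grow to the right and rows downward; lengths in mm; the calibration is good to about 2 mm. A picture is of the moment at which its call begins: read the wrist's pose just before it. get_calibration takes no time and is no camera call.
- ctrl.sign_off(): hands the job in, once; it reports no verdict.
The state is a dict: "t": time; "joints": joint angles; "dq": joint speeds; "tau": joint torques, N m; "tcp_pos": TCP position; "tcp_rot": TCP orientation; "ft_force": force on the tool from outside, world axes, zero at the start; "moment": the same for the moment, N m; "width": opening from 0.0 (shut) to 1.0 (fully open).
Only numpy, scipy, OpenCV 4.12 (cv2) and the standard library are available. Lean on these libraries where they do the work, as an engineer would, in place of code of your own. Each camera call takes 0.05 s, during which the arm holds its last target.

## Working session

There is one attempt and no reset: what is moved stays moved. The work goes in short steps, Python scripts to look and compute and a shell command to move; the robot and the scene stay as the last step left them, time stands still between calls to the robot, and variables do not carry over. Pictures are saved under pics/ and viewed, and the job is handed in when it is done.

```bash
ls; mkdir -p pics; cat > h.py <<'E'
import numpy as np, cv2
from station import ctrl, cams
E
python3 - <<'E'
from h import *
for n in ("scene","top"):
    im,d=cams.capture(n); cv2.imwrite(f"pics/{n}0.png",im); np.save(f"pics/{n}0.npy",d)
    c=cams.get_calibration(n); print(n,c)
o=ctrl.get_obs(); print(o)
E
```

```text
pics
scene {'camera_matrix': array([[491.42777611,   0.        , 280.14235797],
       [  0.        , 491.42777611, 212.72322051],
       [  0.        ,   0.        ,   1.        ]]), 'pose': array([[-1.57287216e-01, -7.82530634e-01,  6.02417246e-01,
         1.55929530e+03],
       [ 9.87496043e-01, -1.31171971e-01,  8.74384291e-02,
         1.64113179e+02],
       [ 1.05970082e-02,  6.08637594e-01,  7.93377579e-01,
         1.39733931e+03],
       [ 0.00000000e+00,  0.00000000e+00,  0.00000000e+00,
         1.00000000e+00]])}
top {'camera_matrix': array([[471.89039449,   0.        , 279.96240672],
       [  0.        , 471.89039449, 209.43463781],
       [  0.        ,   0.        ,   1.        ]]), 'pose': array([[ 2.19767114e-02,  9.97273364e-01, -7.04475851e-02,
         4.47794299e+02],
       [-9.99694514e-01,  2.11235752e-02, -1.28325048e-02,
         2.55870543e+00],
       [-1.13094103e-02,  7.07080806e-02,  9.97432937e-01,
         1.30112534e+03],
       [ 0.00000000e+00,  0.00000000e+00,  0.00000000e+00,
         1.00000000e+00]])}
{'t': 0.1, 'joints': array([ 1.16548354e+00,  2.07360851e-01,  1.54283642e+00,  9.05072139e-06,
        1.39347308e+00, -1.50544040e-01]), 'dq': array([ 0.00028506, -0.00135556, -0.00305251, -0.00092382,  0.00163855,
       -0.00131977]), 'tau': array([-1.10318670e-03, -3.84091330e+01, -2.92548054e+01, -3.32930340e-04,
        4.85719589e-03, -1.28760132e-05]), 'tcp_pos': array([144.73191892, 555.93284034, 302.81488802]), 'tcp_rot': array([-3.13953978e+00, -3.20410394e-04,  2.88682197e+00]), 'ft_force': array([-1.18329576, -0.36431658, -0.46800821]), 'moment': array([ 0.02635524, -0.01711722, -0.03605996]), 'width': 1.000881986461315}
```

View pics/scene0.png

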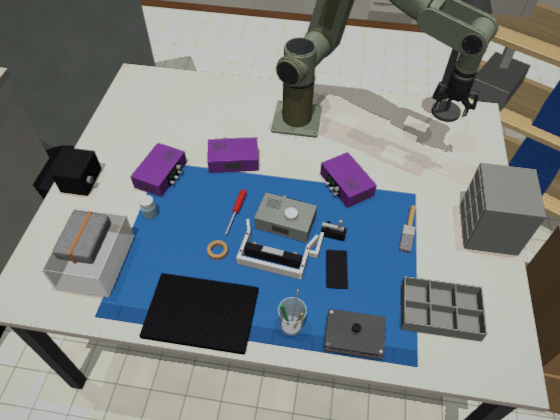

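View pics/top0.png

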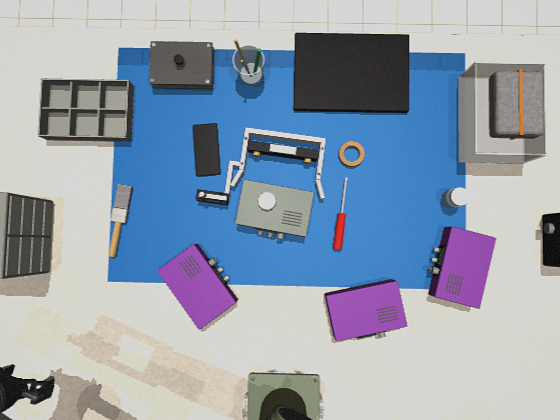

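```bash
python3 - <<'E'
from h import *
im=cv2.imread("pics/top0.png"); c=im[115:255,180:380]; cv2.imwrite("pics/top0c.png",cv2.resize(c,None,fx=4,fy=4,interpolation=cv2.INTER_CUBIC))
im=cv2.imread("pics/scene0.png"); c=im[180:290,210:370]; cv2.imwrite("pics/scene0c.png",cv2.resize(c,None,fx=5,fy=5,interpolation=cv2.INTER_CUBIC))
E
```

```text
(no output)
```

View pics/top0c.png

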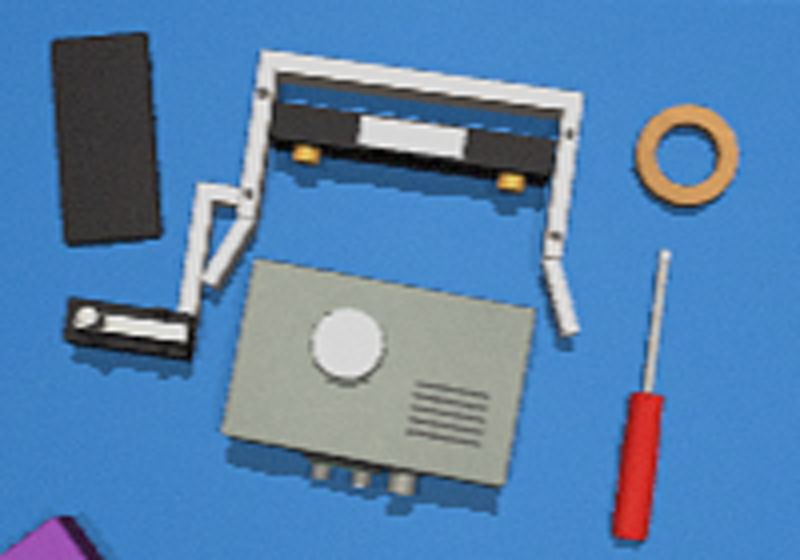

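View pics/scene0c.png

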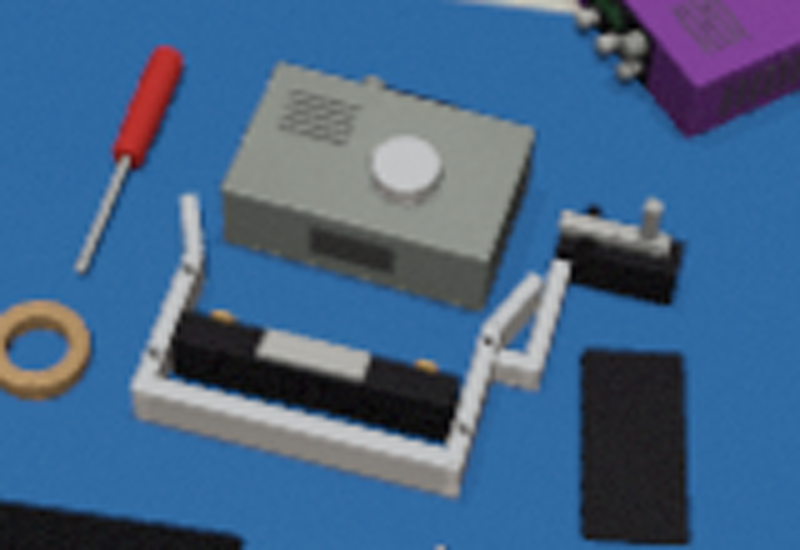

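```bash
cat >> h.py <<'E'
def ray(n,uv,z,pose=None):
    c=cams.get_calibration(n); K=c["camera_matrix"]; P=c["pose"] if pose is None else pose
    p=np.array([(uv[0]-K[0,2])/K[0,0],-(uv[1]-K[1,2])/K[1,1],-1.0]); d=P[:3,:3]@p; o=P[:3,3]
    return o+d*(z-o[2])/d[2]
def quad(im,lo,hi,roi):
    hsv=cv2.cvtColor(im,cv2.COLOR_BGR2HSV); m=cv2.inRange(hsv,np.array(lo),np.array(hi)); k=np.zeros_like(m); x0,y0,x1,y1=roi; k[y0:y1,x0:x1]=m[y0:y1,x0:x1]
    return k
E
python3 - <<'E'
from h import *
im=cv2.imread("pics/top0.png")
t=lambda x,y:(x/4+180-0.375,y/4+115-0.375)
S=[ray("top",t(*p),64)[:2] for p in [(255,262),(535,310),(503,486),(223,435)]]
S=np.array(S); print("supply corners FL FR NR NL",S.round(1)); print("edges",[np.linalg.norm(S[i]-S[(i+1)%4]).round(1) for i in range(4)])
c=S.mean(0); v=S[0]+S[1]-S[2]-S[3]; w=S[0]+S[3]-S[1]-S[2]; print("centre",c,"yaw",np.arctan2(v[1],v[0]),np.arctan2(-w[0],w[1]))
D=np.array([ray("top",t(*p),38)[:2] for p in [(262,93),(570,133),(555,236),(248,193)]]); print("screws",D.round(1))
l=D[0]+D[3]-D[1]-D[2]; f=D[0]+D[1]-D[2]-D[3]; print(np.linalg.norm(l)/2,np.arctan2(-l[0],l[1]),np.arctan2(f[1],f[0]),D.mean(0))
for nm,p,z in [("pinL",(307,153),41),("pinR",(511,181),41),("post",(90,316),91),("boltend",(188,330),55),("outerL",(262,50),38),("outerR",(582,92),38),("tin",(348,343),83),("flareLtip",(212,285),34),("flareRtip",(570,332),34),("driver",(632,470),15),("driverend",(640,540),15),("phone",(68,240),9),("wallLbend",(243,212),38),("wallRbend",(553,258),38)]:
    print(nm,ray("top",t(*p),z).round(1))
for nm,p,z in [("post",(654,206),91),("outerL",(460,470),38),("outerR",(135,385),38)]:
    print("scene",nm,ray("scene",(p[0]/5+210-.4,p[1]/5+180-.4),z).round(1))
for nm,p,z in [("FL",(483,262),64),("FR",(223,187),64),("NR",(280,65),64),("NL",(534,128),64)]:
    print("scene",nm,ray("scene",(p[0]/5+210-.4,p[1]/5+180-.4),z).round(1))
E
```

```text
supply corners FL FR NR NL [[610.7 116.8]
 [582.7 -68.5]
 [466.6 -49.5]
 [496.  134.7]]
edges [np.float64(187.4), np.float64(117.7), np.float64(186.6), np.float64(116.1)]
centre [539.01444626  33.38483879] yaw -0.1581834024166649 -0.15419220687859728
screws [[729.7 117.7]
 [706.4 -91.6]
 [635.9 -82.6]
 [661.  125.3]]
209.96095821850162 -0.11564239902046912 -0.11880872909006891 [683.27559337  17.18750827]
pinL [688.6  85.9  41. ]
pinR [672.3 -52.2  41. ]
post [569.9 220.   91. ]
boltend [565.6 160.9  55. ]
outerL [759.4 118.5  38. ]
outerR [734.6 -99.3  38. ]
tin [556.6  53.3  83. ]
flareLtip [598.4 148.3  34. ]
flareRtip [571.6 -94.   34. ]
driver [ 480.1 -139.    15. ]
driverend [ 432.8 -145.1   15. ]
phone [630.7 251.7   9. ]
wallLbend [648.  128.3  38. ]
wallRbend [621.  -81.5  38. ]
scene post [567.7 222.4  91. ]
scene outerL [757.2 120.2  38. ]
scene outerR [728.6 -97.3  38. ]
scene FL [612.3 115.2  64. ]
scene FR [579.5 -66.8  64. ]
scene NR [467.  -47.5  64. ]
scene NL [493.7 135.9  64. ]
```

```bash
python3 -m creep '[[[0,-15,-13,0,0,0,-1],[0,-45,-39,5,0,0,-2],[0,-80,-69,10,0,0,-4],[0,-115,-99,20,0,0,-6],[0,-150,-130,30,0,0,-7.9],[0,-185,-160,40,0,0,-7.9],[0,-220,-190,50,0,0,-7.9],[0,-255,-220,60,0,0,-7.9],[0,-285,-246,60,0,0,-7.9],[0,-300,-260,60,0,0,-7.9]]]'
cat >> h.py <<'E'
from scipy.spatial.transform import Rotation as Ro
DO=np.array([619.5,25.0]); DY=-0.117
def dock(p,inv=False):
    c,s=np.cos(DY),np.sin(DY); R=np.array([[c,-s],[s,c]])
    p=np.asarray(p)[:2]
    return DO+R@p if inv else R.T@(p-DO)
def to(x,y,z):
    "shift in tool axes to bring TCP to dock x,y and world z"
    o=ctrl.get_obs(); R=Ro.from_euler('xyz',o['tcp_rot']).as_matrix(); t=np.r_[dock((x,y),True),z]
    print('t',round(o['t'],2),'dock now',dock(o['tcp_pos']).round(1),'z',o['tcp_pos'][2].round(1),'rot',o['tcp_rot'].round(4),'F',o['ft_force'].round(1)); print('shift',(R.T@(t-o['tcp_pos'])).round(1))
E
python3 -c "
from h import *
to(-200,-75,150)"
```

```text
t: 0.93
tcp_pos: [364.5, 234.9, 243.4]
tcp_rot: [-3.141, -0.001, 3.025]
ft_force: [1.1, 0.1, -0.4]
width: 0.0
t 0.93 dock now [-277.7  178.7] z 243.4 rot [-3.1409e+00 -1.5000e-03  3.0250e+00] F [ 1.1  0.1 -0.4]
shift [ -77.8 -253.6   93.4]
```

```bash
python3 -m creep '[[[0,-5,-20,10,0,0,0],[0,-20,-55,25,0,0,0],[0,-40,-92,40,0,0,0],[0,-60,-130,60,0,0,0],[0,-78,-165,80,0,0,0],[0,-78,-200,93,0,0,0],[0,-78,-235,93,0,0,0],[0,-78,-254,110,0,0,0],[0,-78,-254,135,0,0,0],[0,-78,-254,148,0,0,0]]]'
python3 - <<'E'
from h import *
to(-160,-75,88)
for n in ("scene","top"):
    im,d=cams.capture(n); cv2.imwrite(f"pics/{n}1.png",im[150:320,180:380] if n=="top" else im[120:290,200:400])
a=cv2.imread("pics/top1.png");b=cv2.imread("pics/scene1.png")
cv2.imwrite("pics/m1.png",cv2.resize(np.hstack([a,b]),None,fx=2,fy=2,interpolation=cv2.INTER_CUBIC))
E
```

```text
t: 1.77
tcp_pos: [411.1, -25.8, 94.5]
tcp_rot: [3.141, -0.003, 3.021]
ft_force: [-0.5, 0.5, -0.1]
width: 0.005
t 1.77 dock now [-201.   -74.7] z 94.5 rot [ 3.1413e+00 -2.6000e-03  3.0209e+00] F [-0.5  0.5 -0.1]
shift [-41.   -0.1   6.4]
```

View pics/m1.png

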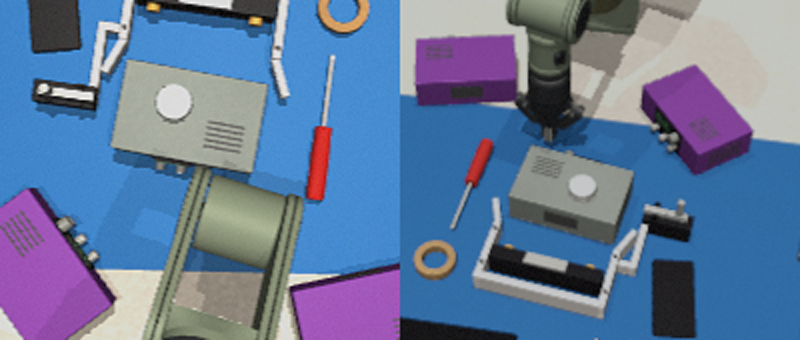

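```bash
python3 -m creep '[[[0,-10,0,5,0,0,0],[0,-25,0,7,0,0,0],[0,-35,0,7,0,0,0],[0,-38,0,7,0,0,0],[0,-41,0,7,0,0,0],[0,-43.5,0,7,0,0,0],[0,-46,0,7,0,0,0],[0,-48.5,0,7,0,0,0],[0,-51,0,7,0,0,0],[0,-53.5,0,7,0,0,0]]]'
python3 -c "
from h import *
to(-140,-75,88)"
```

```text
t: 2.7
tcp_pos: [461.8, -30.1, 88.3]
tcp_rot: [-3.141, -0.009, 3.026]
ft_force: [-8.1, -1.5, 1.1]
width: 0.001
t 2.7 dock now [-150.2  -73.2] z 88.3 rot [-3.1413 -0.0088  3.0259] F [-8.1 -1.5  1.1]
shift [-10.2  -1.8   0.2]
```

```bash
python3 -m creep '[[[0,-2,0,0,0,0,0],[0,-4,0,0,0,0,0],[0,-6,0,0,0,0,0],[0,-8,0,0,0,0,0],[0,-10,0,0,0,0,0],[0,-12,0,0,0,0,0],[0,-14,0,0,0,0,0],[0,-14,0,0,0,0,0],[0,-14,0,0,0,0,0],[0,-14,0,0,0,0,0]]]'
python3 - <<'E'
from h import *
to(-140,-75,88)
im,d=cams.capture("scene"); cv2.imwrite("pics/s2.png",cv2.resize(im[180:290,210:370],None,fx=5,fy=5,interpolation=cv2.INTER_CUBIC))
E
```

```text
t: 3.53
tcp_pos: [475.9, -31.6, 88.3]
tcp_rot: [3.141, -0.008, 3.026]
ft_force: [-5.8, -0.1, 2.1]
width: 0.004
t 3.53 dock now [-136.  -73.] z 88.3 rot [ 3.1415 -0.0081  3.0261] F [-5.8 -0.1  2.1]
shift [ 4.  -2.   0.4]
```

View pics/s2.png

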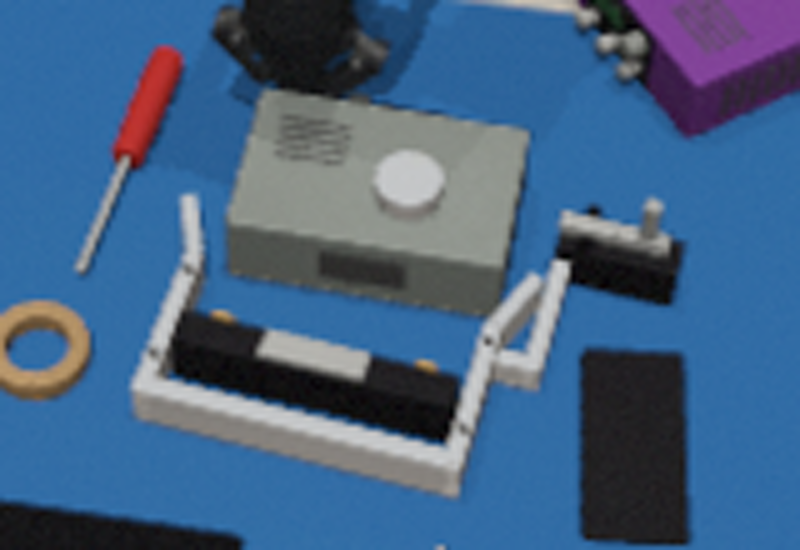

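```bash
cat >> h.py <<'E'
def sup(FL,FR,NR=None,NL=None,crop=(210,180,5)):
    P=[ dock(ray("scene",(p[0]/crop[2]+crop[0]-.4,p[1]/crop[2]+crop[1]-.4),64)) if p is not None else None for p in (FL,FR,NR,NL)]
    for n,p in zip(("FL","FR","NR","NL"),P): print(n,None if p is None else p.round(1))
    w=P[0]-P[1]; print("width",np.linalg.norm(w).round(1),"rel yaw",np.arctan2(-w[0],w[1]).round(3),"front mid",((P[0]+P[1])/2).round(1))
E
python3 -c "
from h import *
sup((483,262),(223,187),(280,65),(534,128))
sup((500,268),(228,224),(260,90),(527,130))"
```

```text
FL [-17.7  88.8]
FR [-29.  -95.9]
NR [-143.   -89.8]
NL [-137.9   95.4]
width 185.0 rel yaw -0.061 front mid [-23.4  -3.5]
FL [-16.1 100.8]
FR [ -0.3 -83.2]
NR [-117.3  -96.7]
NL [-134.8   91.2]
width 184.7 rel yaw 0.086 front mid [-8.2  8.8]
```

```bash
python3 -m creep '[[[0,20,0,0,0,0,0],[0,46,0,0,0,0,0],[0,50,25,0,0,0,0],[0,50,60,0,0,0,0],[0,50,95,0,0,0,0],[0,50,130,0,0,0,0],[0,46,147,0,0,0,0],[0,35,147,0,0,0,0],[0,24,147,0,0,0,0],[0,17,147,0,0,0,0]]]'
python3 -m creep '[[[0,-3,0,0,0,0,0],[0,-6,0,0,0,0,0],[0,-8.5,0,0,0,0,0],[0,-11,0,0,0,0,0],[0,-13.5,0,0,0,0,0],[0,-16,0,0,0,0,0],[0,-18.5,0,0,0,0,0],[0,-21,0,0,0,0,0],[0,-23.5,0,0,0,0,0],[0,-26,0,0,0,0,0]]]'
python3 - <<'E'
from h import *
to(-140,75,88)
im,d=cams.capture("scene"); cv2.imwrite("pics/s3.png",cv2.resize(im[180:290,210:370],None,fx=5,fy=5,interpolation=cv2.INTER_CUBIC))
E
```

```text
t: 4.42
tcp_pos: [481.4, 115.1, 89.9]
tcp_rot: [-3.141, 0.002, 3.025]
ft_force: [-3.3, 1.1, 1.3]
width: -0.002
t: 5.25
tcp_pos: [501.4, 112.1, 87.6]
tcp_rot: [3.141, -0.011, 3.022]
ft_force: [-8.4, 5.3, 2.4]
width: -0.003
t 5.25 dock now [-127.5   72.7] z 87.6 rot [ 3.1415 -0.0111  3.0216] F [-8.4  5.3  2.4]
shift [12.5  2.2 -0.3]
```

View pics/s3.png

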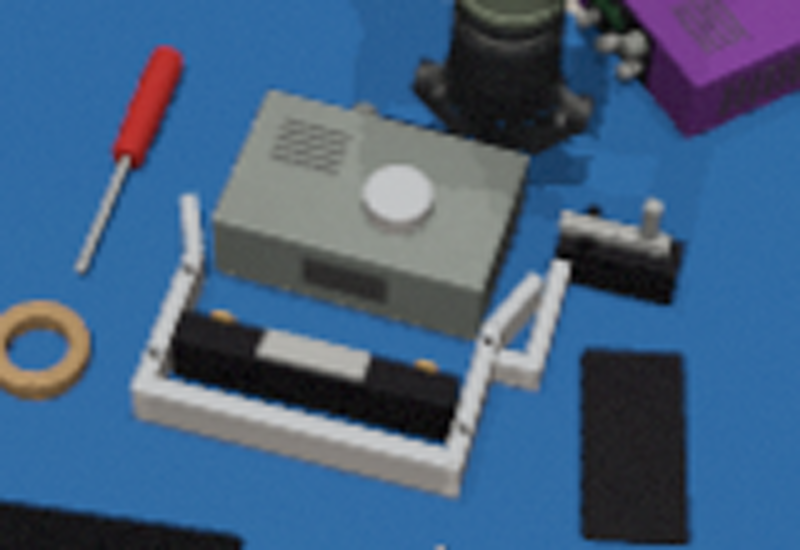

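```bash
python3 -c "
from h import *
sup((481,287),(217,219),(268,92),(528,155))"
```

```text
FL [ 2.3 92.4]
FR [ -2.2 -91.6]
NR [-117.1  -90.8]
NL [-113.7   96.9]
width 184.0 rel yaw -0.024 front mid [0.  0.4]
```

```bash
python3 -m creep '[[[0,22,0,0,0,0,0],[0,44,0,0,0,0,0],[0,46,-25,0,0,0,0],[0,46,-62,0,0,0,0],[0,46,-100,0,0,0,0],[0,46,-135,0,0,0,0],[0,40,-147,0,0,0,0],[0,25,-147,0,0,0,0],[0,13,-147,0,0,0,0],[0,7,-147,0,0,0,0]]]'
python3 -m creep '[[[0,-3,0,0,0,0,0],[0,-6,0,0,0,0,0],[0,-8.5,0,0,0,0,0],[0,-11,0,0,0,0,0],[0,-13.5,0,0,0,0,0],[0,-16,0,0,0,0,0],[0,-18.5,0,0,0,0,0],[0,-21,0,0,0,0,0],[0,-23,0,0,0,0,0],[0,-24,0,0,0,0,0]]]'
python3 - <<'E'
from h import *
to(-112,-75,88)
im,d=cams.capture("scene"); cv2.imwrite("pics/s4.png",cv2.resize(im[180:290,210:370],None,fx=5,fy=5,interpolation=cv2.INTER_CUBIC))
E
```

```text
t: 6.13
tcp_pos: [481.5, -34.7, 89.4]
tcp_rot: [-3.141, -0.002, 3.021]
ft_force: [-6.8, -0.6, 2.1]
width: 0.001
t: 6.97
tcp_pos: [501.3, -35.0, 87.4]
tcp_rot: [3.141, -0.01, 3.025]
ft_force: [-7.6, 0.8, -0.1]
width: -0.0
t 6.97 dock now [-110.4  -73.4] z 87.4 rot [ 3.1414 -0.0095  3.0253] F [-7.6  0.8 -0.1]
shift [ 1.6 -1.6 -0.5]
```

View pics/s4.png

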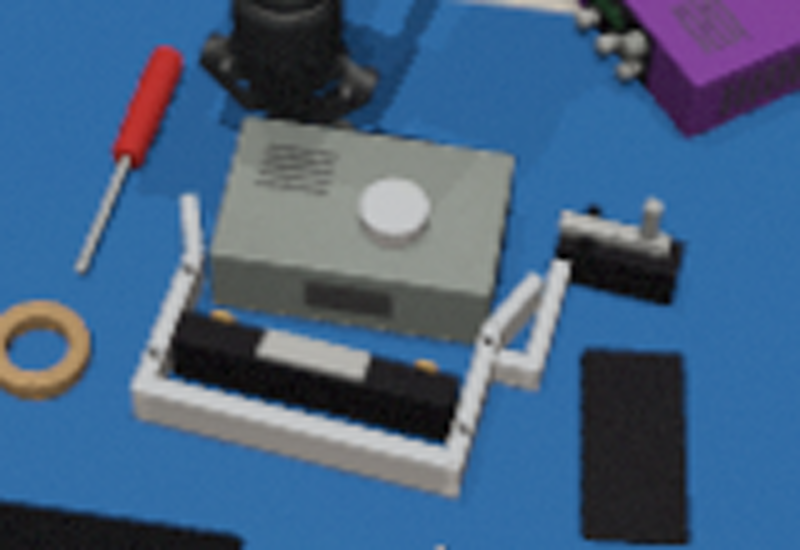

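```bash
python3 -c "
from h import *
sup((490,292),(215,251),(245,120),(513,157))"
```

```text
FL [ 4.5 99. ]
FR [ 23.4 -84.8]
NR [-88.7 -98.8]
NL [-109.1   87.4]
width 184.8 rel yaw 0.102 front mid [13.9  7.1]
```

```bash
python3 -m creep '[[[0,22,0,0,0,0,0],[0,44,0,0,0,0,0],[0,46,25,0,0,0,0],[0,46,62,0,0,0,0],[0,46,100,0,0,0,0],[0,46,135,0,0,0,0],[0,43,148,0,0,0,0],[0,32,148,0,0,0,0],[0,22,148,0,0,0,0],[0,17,148,0,0,0,0]]]'
python3 -m creep '[[[0,-3,0,0,0,0,0],[0,-6,0,0,0,0,0],[0,-9,0,0,0,0,0],[0,-12,0,0,0,0,0],[0,-15,0,0,0,0,0],[0,-18,0,0,0,0,0],[0,-21,0,0,0,0,0],[0,-24,0,0,0,0,0],[0,-27,0,0,0,0,0],[0,-29,0,0,0,0,0]]]'
python3 - <<'E'
from h import *
to(-112,75,88)
im,d=cams.capture("scene"); cv2.imwrite("pics/s5.png",cv2.resize(im[180:290,210:370],None,fx=5,fy=5,interpolation=cv2.INTER_CUBIC))
E
```

```text
t: 7.85
tcp_pos: [505.9, 113.5, 89.4]
tcp_rot: [-3.142, -0.002, 3.025]
ft_force: [-7.7, 0.9, 3.0]
width: 0.002
t: 8.68
tcp_pos: [528.4, 111.0, 87.1]
tcp_rot: [3.14, -0.017, 3.021]
ft_force: [-17.0, 9.3, 8.4]
width: -0.001
t 8.68 dock now [-100.6   74.8] z 87.1 rot [ 3.14   -0.0166  3.0212] F [-17.    9.3   8.4]
shift [11.5  0.2 -0.7]
```

View pics/s5.png

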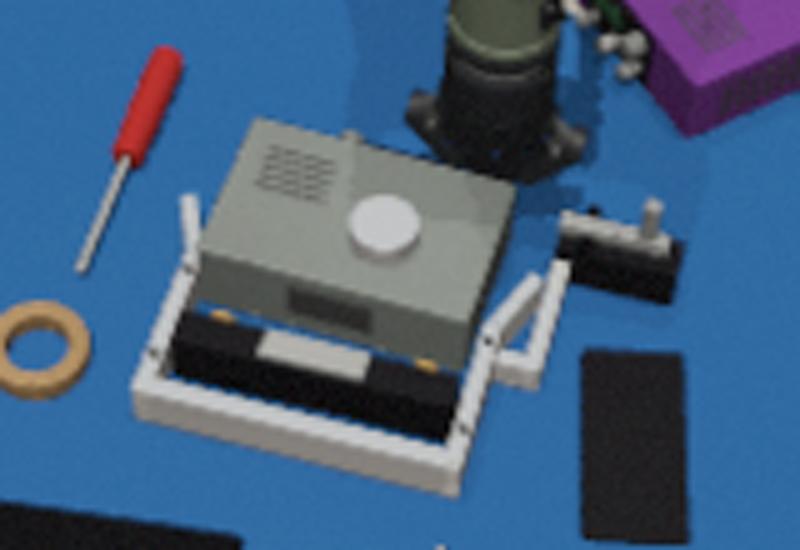

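```bash
python3 -c "
from h import *
sup((465,317),(203,248),(257,120),(517,187))"
```

```text
FL [28.3 88.1]
FR [ 23.2 -93.3]
NR [-91.  -90.8]
NL [-84.8  96. ]
width 181.4 rel yaw -0.028 front mid [25.8 -2.6]
```

```bash
python3 -m creep '[[[0,22,0,0,0,0,0],[0,44,0,0,0,0,0],[0,46,-25,0,0,0,0],[0,46,-62,0,0,0,0],[0,46,-100,0,0,0,0],[0,46,-135,0,0,0,0],[0,42,-148,0,0,0,0],[0,30,-148,0,0,0,0],[0,18,-148,0,0,0,0],[0,12,-148,0,0,0,0]]]'
python3 -m creep '[[[0,-3,0,0,0,0,0],[0,-6,0,0,0,0,0],[0,-8.5,0,0,0,0,0],[0,-11,0,0,0,0,0],[0,-13,0,0,0,0,0],[0,-15,0,0,0,0,0],[0,-17,0,0,0,0,0],[0,-19,0,0,0,0,0],[0,-21,0,0,0,0,0],[0,-22,0,0,0,0,0]]]'
python3 - <<'E'
from h import *
to(-100,-75,88)
im,d=cams.capture("scene"); cv2.imwrite("pics/s6.png",cv2.resize(im[180:290,210:370],None,fx=5,fy=5,interpolation=cv2.INTER_CUBIC))
E
```

```text
t: 9.57
tcp_pos: [505.7, -37.3, 89.6]
tcp_rot: [-3.141, -0.001, 3.022]
ft_force: [-7.1, -0.2, 3.2]
width: 0.001
t: 10.4
tcp_pos: [523.0, -37.4, 87.3]
tcp_rot: [3.141, -0.01, 3.025]
ft_force: [-6.5, 0.7, 0.3]
width: -0.001
t 10.4 dock now [-88.5 -73.2] z 87.3 rot [ 3.1412 -0.0099  3.0255] F [-6.5  0.7  0.3]
shift [11.5 -1.8 -0.6]
```

View pics/s6.png

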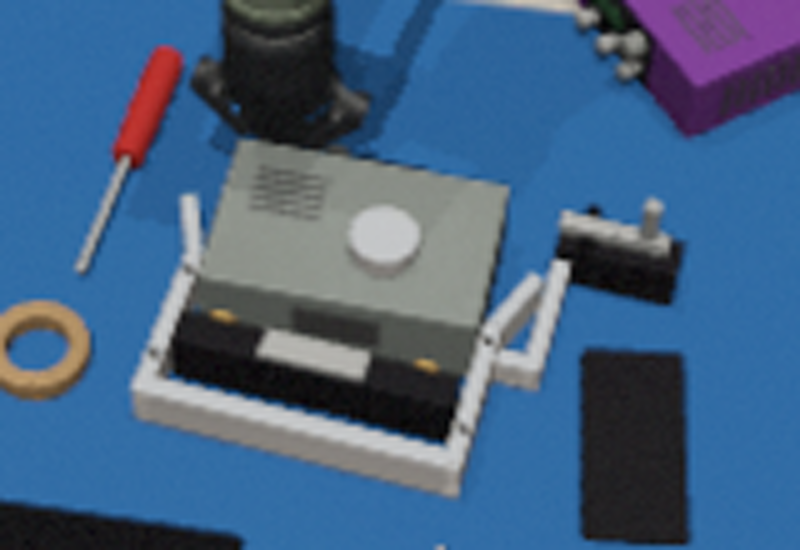

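```bash
python3 -c "
from h import *
sup((472,325),(203,277),(237,140),(510,187))"
```

```text
FL [33.1 94. ]
FR [ 45.6 -86. ]
NR [-70.3 -98.9]
NL [-83.4  91.4]
width 180.5 rel yaw 0.07 front mid [39.4  4. ]
```

```bash
python3 -m creep '[[[0,22,0,0,0,0,0],[0,44,0,0,0,0,0],[0,46,25,0,0,0,0],[0,46,62,0,0,0,0],[0,46,100,0,0,0,0],[0,46,135,0,0,0,0],[0,43,148,0,0,0,0],[0,32,148,0,0,0,0],[0,21,148,0,0,0,0],[0,14,148,0,0,0,0]]]'
python3 -m creep '[[[0,-3,0,0,0,0,0],[0,-6,0,0,0,0,0],[0,-8.5,0,0,0,0,0],[0,-11,0,0,0,0,0],[0,-13,0,0,0,0,0],[0,-15,0,0,0,0,0],[0,-17,0,0,0,0,0],[0,-19,0,0,0,0,0],[0,-21,0,0,0,0,0],[0,-22,0,0,0,0,0]]]'
python3 - <<'E'
from h import *
to(-100,75,88)
im,d=cams.capture("scene"); cv2.imwrite("pics/s7.png",cv2.resize(im[180:290,210:370],None,fx=5,fy=5,interpolation=cv2.INTER_CUBIC))
E
```

```text
t: 11.28
tcp_pos: [531.5, 110.8, 89.5]
tcp_rot: [-3.141, 0.001, 3.026]
ft_force: [-0.4, 0.6, -0.1]
width: 0.002
t: 12.12
tcp_pos: [547.4, 108.7, 87.5]
tcp_rot: [3.141, -0.013, 3.023]
ft_force: [-11.4, 4.9, 4.2]
width: -0.002
t 12.12 dock now [-81.4  74.7] z 87.5 rot [ 3.1411 -0.0126  3.023 ] F [-11.4   4.9   4.2]
shift [18.7  0.2 -0.3]
```

View pics/s7.png

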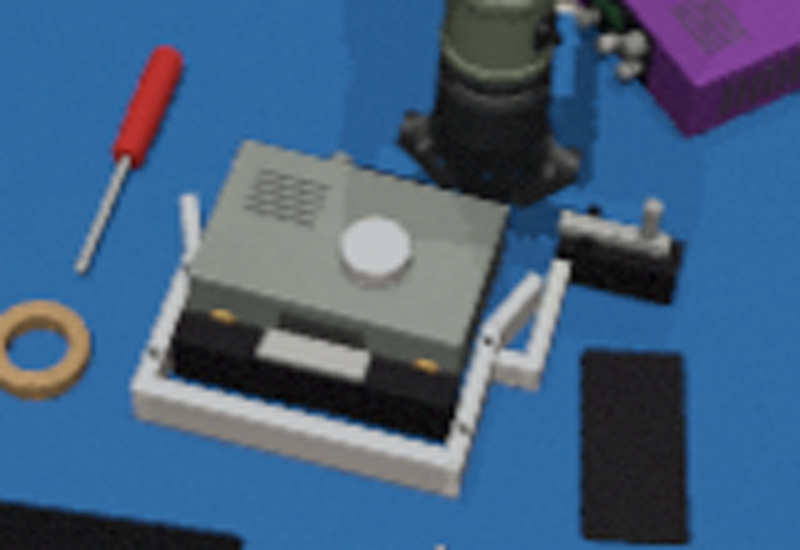

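```bash
python3 -c "
from h import *
sup((462,345),(190,274),(248,142),(508,207))"
```

```text
FL [50.  91.5]
FR [ 45.7 -95. ]
NR [-70.8 -91.1]
NL [-66.6  94.1]
width 186.6 rel yaw -0.023 front mid [47.9 -1.7]
```

```bash
python3 -m creep '[[[0,22,0,0,0,0,0],[0,44,0,0,0,0,0],[0,46,-25,0,0,0,0],[0,46,-62,0,0,0,0],[0,46,-100,0,0,0,0],[0,46,-135,0,0,0,0],[0,42,-148,0,0,0,0],[0,30,-148,0,0,0,0],[0,18,-148,0,0,0,0],[0,11,-148,0,0,0,0]]]'
python3 -m creep '[[[0,-3,0,0,0,0,0],[0,-6,0,0,0,0,0],[0,-8,0,0,0,0,0],[0,-10,0,0,0,0,0],[0,-12,0,0,0,0,0],[0,-14,0,0,0,0,0],[0,-15.5,0,0,0,0,0],[0,-17,0,0,0,0,0],[0,-18,0,0,0,0,0],[0,-19,0,0,0,0,0]]]'
python3 - <<'E'
from h import *
to(-100,-75,88)
im,d=cams.capture("scene"); cv2.imwrite("pics/s8.png",cv2.resize(im[180:290,210:370],None,fx=5,fy=5,interpolation=cv2.INTER_CUBIC))
E
```

```text
t: 13.0
tcp_pos: [525.1, -39.1, 89.7]
tcp_rot: [-3.141, 0.002, 3.022]
ft_force: [-0.5, 0.1, 0.6]
width: 0.003
t: 13.83
tcp_pos: [536.1, -38.3, 86.3]
tcp_rot: [3.141, -0.017, 3.027]
ft_force: [-13.8, -0.7, 3.5]
width: 0.0
t 13.83 dock now [-75.4 -72.6] z 86.3 rot [ 3.1413 -0.0171  3.0274] F [-13.8  -0.7   3.5]
shift [24.6 -2.3 -1.3]
```

View pics/s8.png

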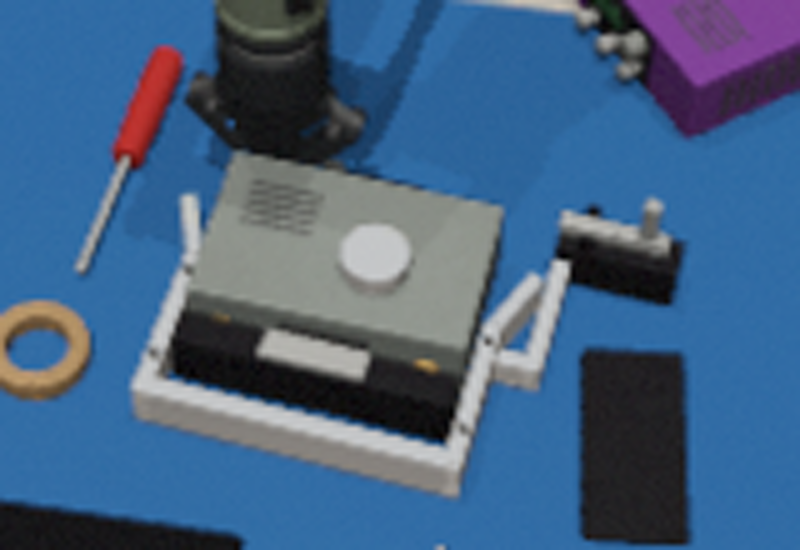

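```bash
python3 -m creep '[[[0,22,0,0,0,0,0],[0,44,0,0,0,0,0],[0,46,25,0,0,0,0],[0,46,62,0,0,0,0],[0,46,100,0,0,0,0],[0,46,135,0,0,0,0],[0,43,148,0,0,0,0],[0,32,148,0,0,0,0],[0,21,148,0,0,0,0],[0,14,148,0,0,0,0]]]'
python3 -m creep '[[[0,-3,0,0,0,0,0],[0,-6,0,0,0,0,0],[0,-8,0,0,0,0,0],[0,-10,0,0,0,0,0],[0,-12,0,0,0,0,0],[0,-14,0,0,0,0,0],[0,-15,0,0,0,0,0],[0,-16,0,0,0,0,0],[0,-17,0,0,0,0,0],[0,-17,0,0,0,0,0]]]'
python3 - <<'E'
from h import *
to(-100,75,88)
im,d=cams.capture("scene"); cv2.imwrite("pics/s9.png",cv2.resize(im[180:290,210:370],None,fx=5,fy=5,interpolation=cv2.INTER_CUBIC))
E
```

```text
t: 14.72
tcp_pos: [547.2, 109.1, 89.5]
tcp_rot: [-3.141, 0.001, 3.026]
ft_force: [0.6, -0.7, -0.7]
width: -0.0
t: 15.55
tcp_pos: [556.2, 107.2, 86.2]
tcp_rot: [-3.141, -0.018, 3.023]
ft_force: [-12.5, 2.6, 2.2]
width: -0.001
t 15.55 dock now [-72.5  74.2] z 86.2 rot [-3.1406 -0.0175  3.0231] F [-12.5   2.6   2.2]
shift [27.5  0.7 -1.3]
```

View pics/s9.png

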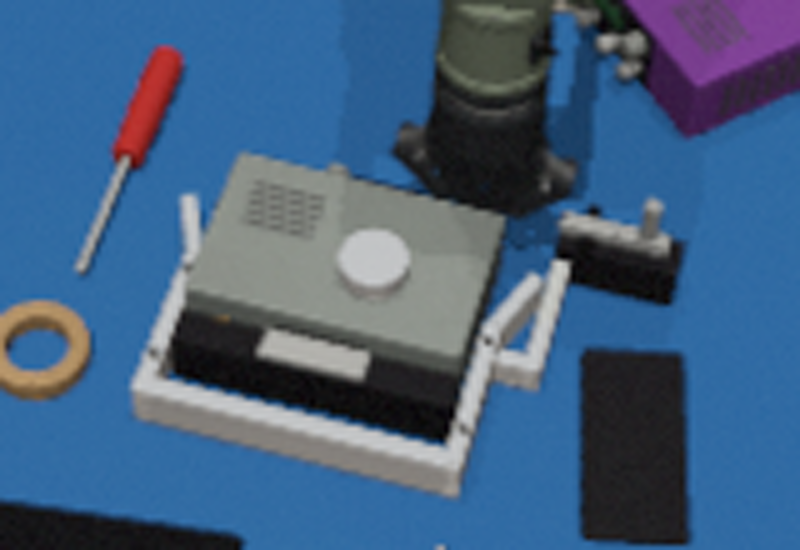

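```bash
python3 -m creep '[[[0,-0.5,0,0,0,0,0],[0,-1,0,0,0,0,0],[0,-1.5,0,0,0,0,0],[0,-2,0,0,0,0,0],[0,-2.5,0,0,0,0,0],[0,-3,0,0,0,0,0],[0,-3,0,0,0,0,0],[0,-3,0,0,0,0,0],[0,-3,0,0,0,0,0],[0,-3,0,0,0,0,0]]]'
python3 -c "
from h import *
to(-100,75,88)"
```

```text
t: 16.43
tcp_pos: [558.1, 107.5, 86.2]
tcp_rot: [-3.141, -0.02, 3.023]
ft_force: [-15.7, 5.1, 5.1]
width: -0.003
t 16.43 dock now [-70.6  74.8] z 86.2 rot [-3.1414 -0.0199  3.0231] F [-15.7   5.1   5.1]
shift [29.4  0.1 -1.2]
```

```bash
python3 -m creep '[[[0,22,0,0,0,0,0],[0,44,0,0,0,0,0],[0,46,-25,0,0,0,0],[0,46,-62,0,0,0,0],[0,46,-100,0,0,0,0],[0,46,-135,0,0,0,0],[0,43,-148,0,0,0,0],[0,33,-148,0,0,0,0],[0,22,-148,0,0,0,0],[0,15,-148,0,0,0,0]]]'
python3 -m creep '[[[0,-2.5,0,0,0,0,0],[0,-5,0,0,0,0,0],[0,-7,0,0,0,0,0],[0,-9,0,0,0,0,0],[0,-11,0,0,0,0,0],[0,-12.5,0,0,0,0,0],[0,-14,0,0,0,0,0],[0,-15,0,0,0,0,0],[0,-16,0,0,0,0,0],[0,-16,0,0,0,0,0]]]'
python3 -c "
from h import *
to(-100,-75,88)"
```

```text
t: 17.27
tcp_pos: [535.3, -39.2, 89.7]
tcp_rot: [3.141, 0.001, 3.023]
ft_force: [0.0, 0.3, 0.4]
width: -0.002
t: 18.1
tcp_pos: [542.9, -38.7, 86.3]
tcp_rot: [3.141, -0.018, 3.028]
ft_force: [-14.6, 0.2, 4.7]
width: -0.0
t 18.1 dock now [-68.7 -72.2] z 86.3 rot [ 3.1412 -0.0185  3.0277] F [-14.6   0.2   4.7]
shift [31.4 -2.7 -1.1]
```

```bash
python3 -m creep '[[[0,-0.5,0,0,0,0,0],[0,-1,0,0,0,0,0],[0,-1.5,0,0,0,0,0],[0,-2,0,0,0,0,0],[0,-2.5,0,0,0,0,0],[0,-3,0,0,0,0,0],[0,-3,0,0,0,0,0],[0,-3,0,0,0,0,0],[0,-3,0,0,0,0,0],[0,-3,0,0,0,0,0]]]'
python3 - <<'E'
from h import *
to(-100,75,88)
im,d=cams.capture("scene"); cv2.imwrite("pics/s10.png",cv2.resize(im[180:290,210:370],None,fx=5,fy=5,interpolation=cv2.INTER_CUBIC))
E
```

```text
t: 18.93
tcp_pos: [543.1, -37.9, 84.5]
tcp_rot: [3.14, -0.025, 3.029]
ft_force: [-16.9, 1.1, 2.0]
width: 0.001
t 18.93 dock now [-68.5 -71.3] z 84.5 rot [ 3.14   -0.0251  3.0286] F [-16.9   1.1   2. ]
shift [ 30.9 146.5  -2.5]
```

View pics/s10.png

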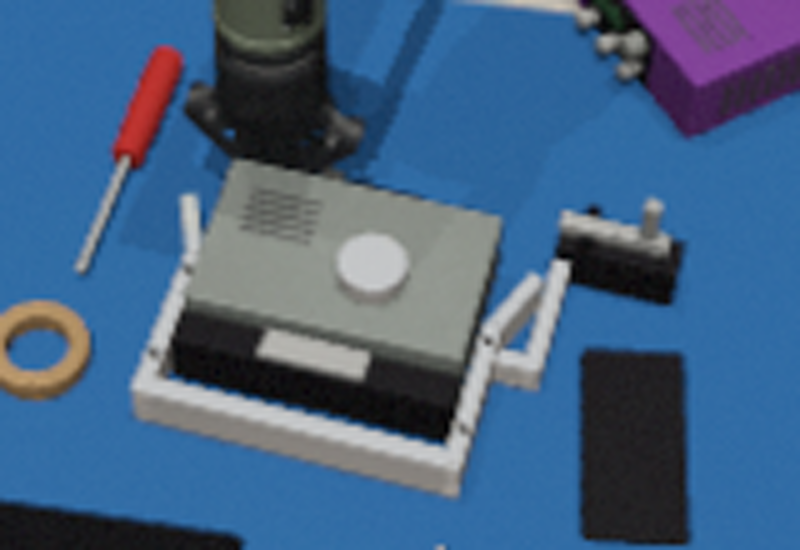

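```bash
python3 -m creep '[[[0,-0.5,0,0,0,0,0],[0,-1,0,0,0,0,0],[0,-1.5,0,0,0,0,0],[0,-2,0,0,0,0,0],[0,-2,0,0,0,0,0],[0,-2,0,0,0,0,0],[0,-2,0,0,0,0,0],[0,-2,0,0,0,0,0],[0,-2,0,0,0,0,0],[0,-2,0,0,0,0,0]]]'
python3 -c "
from h import *
to(-100,75,88)"
```

```text
t: 19.82
tcp_pos: [543.3, -37.9, 84.4]
tcp_rot: [3.14, -0.03, 3.029]
ft_force: [-23.1, 1.9, 6.8]
width: -0.0
t 19.82 dock now [-68.3 -71.3] z 84.4 rot [ 3.14   -0.0298  3.029 ] F [-23.1   1.9   6.8]
shift [ 31.1 146.5  -2.4]
```

```bash
python3 -m creep '[[[0,22,0,0,0,0,0],[0,44,0,0,0,0,0],[0,48,25,0,0,0,0],[0,48,62,0,0,0,0],[0,48,100,0,0,0,0],[0,48,135,0,0,0,0],[0,46,148,0,0,0,0],[0,38,148,0,0,0,0],[0,29,148,0,0,0,0],[0,23,148,0,0,0,0]]]'
python3 -m creep '[[[0,-2.5,0,0,0,0,0],[0,-5,0,0,0,0,0],[0,-7,0,0,0,0,0],[0,-9,0,0,0,0,0],[0,-11,0,0,0,0,0],[0,-12.5,0,0,0,0,0],[0,-14,0,0,0,0,0],[0,-15,0,0,0,0,0],[0,-16,0,0,0,0,0],[0,-16,0,0,0,0,0]]]'
python3 -c "
from h import *
to(-100,75,88)"
```

```text
t: 20.65
tcp_pos: [550.7, 107.8, 89.5]
tcp_rot: [-3.141, 0.001, 3.025]
ft_force: [0.9, -0.3, 0.2]
width: -0.003
t: 21.48
tcp_pos: [560.0, 107.2, 87.4]
tcp_rot: [-3.141, -0.013, 3.025]
ft_force: [-11.1, 2.0, 4.5]
width: -0.003
t 21.48 dock now [-68.7  74.7] z 87.4 rot [-3.1409 -0.0132  3.0246] F [-11.1   2.    4.5]
shift [31.4  0.3 -0.2]
```

Push the left on in small steps.

```bash
python3 -m creep '[[[0,-0.5,0,0,0,0,0],[0,-1,0,0,0,0,0],[0,-1.5,0,0,0,0,0],[0,-2,0,0,0,0,0],[0,-2.5,0,0,0,0,0],[0,-3,0,0,0,0,0],[0,-3,0,0,0,0,0],[0,-3,0,0,0,0,0],[0,-3,0,0,0,0,0],[0,-3,0,0,0,0,0]]]'
python3 -c "
from h import *
to(-100,75,88)"
```

```text
t: 22.32
tcp_pos: [560.3, 106.7, 86.4]
tcp_rot: [-3.14, -0.02, 3.024]
ft_force: [-16.4, 1.1, 6.5]
width: 0.002
t 22.32 dock now [-68.3  74.3] z 86.4 rot [-3.1397 -0.0196  3.0244] F [-16.4   1.1   6.5]
shift [31.7  0.7 -0.9]
```

```bash
python3 -m creep '[[[0,-0.5,0,0,0,0,0],[0,-1,0,0,0,0,0],[0,-1.5,0,0,0,0,0],[0,-2,0,0,0,0,0],[0,-2.5,0,0,0,0,0],[0,-2.5,0,0,0,0,0],[0,-2.5,0,0,0,0,0],[0,-2.5,0,0,0,0,0],[0,-2.5,0,0,0,0,0],[0,-2.5,0,0,0,0,0]]]'
python3 - <<'E'
from h import *
to(-100,75,88)
im,d=cams.capture("scene"); cv2.imwrite("pics/s11.png",cv2.resize(im[180:290,210:370],None,fx=5,fy=5,interpolation=cv2.INTER_CUBIC))
E
```

```text
t: 23.15
tcp_pos: [560.5, 106.5, 85.7]
tcp_rot: [-3.139, -0.025, 3.024]
ft_force: [-21.8, 1.7, 8.4]
width: 0.001
t 23.15 dock now [-68.1  74.1] z 85.7 rot [-3.1389 -0.0255  3.0242] F [-21.8   1.7   8.4]
shift [31.9  0.9 -1.5]
```

View pics/s11.png

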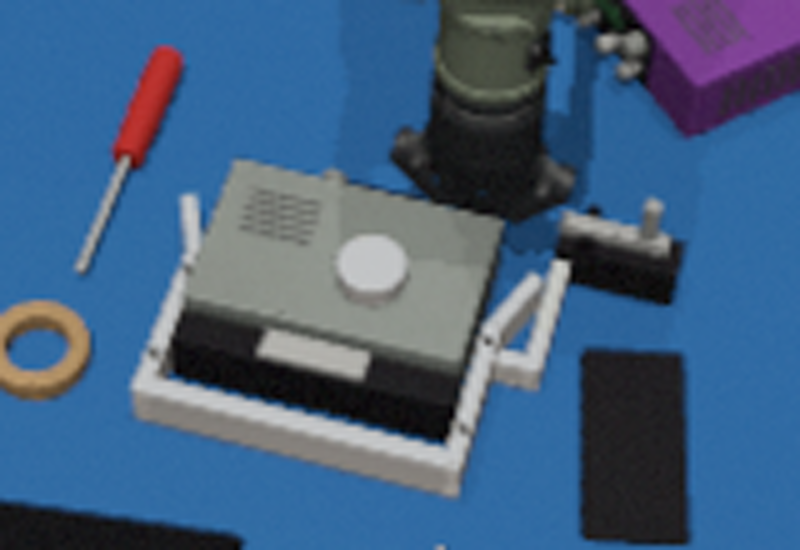

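```bash
python3 -m creep '[[[0,22,0,0,0,0,0],[0,44,0,0,0,0,0],[0,48,-25,0,0,0,0],[0,48,-62,0,0,0,0],[0,48,-100,0,0,0,0],[0,48,-135,0,0,0,0],[0,46,-148,0,0,0,0],[0,38,-148,0,0,0,0],[0,29,-148,0,0,0,0],[0,22,-148,0,0,0,0]]]'
python3 -m creep '[[[0,19,-148,0,0,0,0],[0,-2.5,0,0,0,0,0],[0,-5,0,0,0,0,0],[0,-7,0,0,0,0,0],[0,-9,0,0,0,0,0],[0,-11,0,0,0,0,0],[0,-12.5,0,0,0,0,0],[0,-14,0,0,0,0,0],[0,-15,0,0,0,0,0],[0,-16,0,0,0,0,0]]]' >/dev/null & true; wait; python3 -c "
from h import *
to(-100,75,88)"
```

```text
t: 24.03
tcp_pos: [533.0, -38.3, 89.7]
tcp_rot: [3.141, 0.001, 3.025]
ft_force: [-0.2, 0.3, 0.6]
width: 0.003
t 24.87 dock now [-68.6 -71.6] z 87.7 rot [ 3.1412 -0.0123  3.0279] F [-12.5   0.6   5.3]
shift [3.090e+01 1.467e+02 1.000e-01]
```

```bash
python3 -m creep '[[[0,-0.5,0,0,0,0,0],[0,-1,0,0,0,0,0],[0,-1.5,0,0,0,0,0],[0,-2,0,0,0,0,0],[0,-2.5,0,0,0,0,0],[0,-3,0,0,0,0,0],[0,-3.5,0,0,0,0,0],[0,-4,0,0,0,0,0],[0,-4,0,0,0,0,0],[0,-4,0,0,0,0,0]]]'
python3 -c "
from h import *
to(-100,75,88)"
```

```text
t: 25.7
tcp_pos: [543.4, -37.8, 86.4]
tcp_rot: [3.141, -0.021, 3.028]
ft_force: [-18.6, 1.9, 8.6]
width: 0.001
t 25.7 dock now [-68.3 -71.3] z 86.4 rot [ 3.1405 -0.0213  3.0282] F [-18.6   1.9   8.6]
shift [ 31.2 146.4  -0.7]
```

```bash
python3 -m creep '[[[0,20,0,0,0,0,0],[0,40,0,0,0,0,0],[0,42,0,-30,0,0,0],[0,42,10,-65,0,0,0],[0,42,40,-95,0,0,0],[0,42,78,-110,0,0,0],[0,42,116,-112,0,0,0],[0,42,154,-112,0,0,0],[0,42,192,-112,0,0,0],[0,42,230,-112,0,0,0]]]'
python3 -m creep '[[[0,-3,20,0,0,0,0],[0,-10,50,0,0,0,0],[0,-18,72,0,0,0,0],[0,-20,78,0,0,0,0],[0,-20,78,0,0,0,0],[0,-20,78,0,0,0,0],[0,-20,78,0,0,0,0],[0,-20,78,0,0,0,0],[0,-20,78,0,0,0,0],[0,-20,78,0,0,0,0]]]'
python3 - <<'E'
from h import *
to(-71,232,135)
for n in ("scene","top"):
    im,d=cams.capture(n); cv2.imwrite(f"pics/{n}12.png",cv2.resize(im[180:290,210:370] if n=="scene" else im[115:255,180:380],None,fx=4,fy=4,interpolation=cv2.INTER_CUBIC))
E
```

```text
t: 26.53
tcp_pos: [536.4, 195.8, 202.0]
tcp_rot: [3.141, 0.002, 3.027]
ft_force: [0.1, 0.4, -0.1]
width: -0.002
t: 27.37
tcp_pos: [565.5, 266.7, 201.5]
tcp_rot: [-3.141, -0.0, 3.023]
ft_force: [-0.9, -0.5, 0.8]
width: 0.003
t 27.37 dock now [-81.9 233.8] z 201.5 rot [-3.1414e+00 -1.0000e-04  3.0235e+00] F [-0.9 -0.5  0.8]
shift [-10.9  -1.7  66.5]
```

View pics/top12.png

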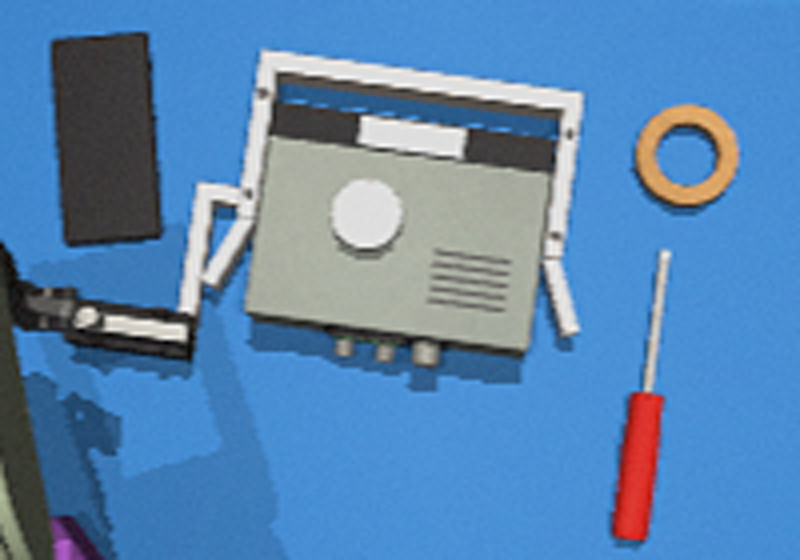

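View pics/scene12.png

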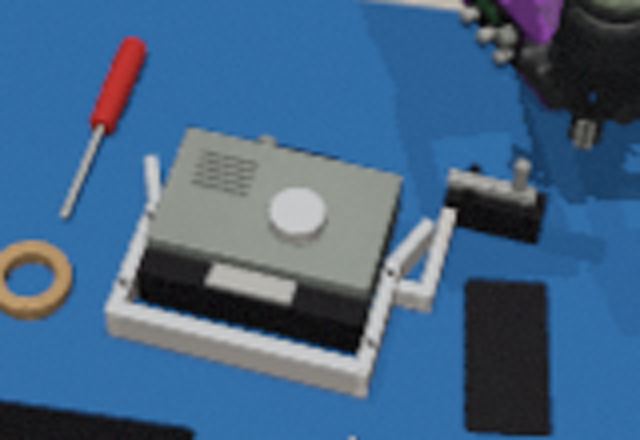

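```bash
python3 - <<'E'
from h import *
t=lambda x,y:(x/4+180-0.375,y/4+115-0.375)
P=[dock(ray("top",t(*p),64)) for p in [(269,137),(552,172),(524,353),(246,314)]]
for p in P: print(p.round(1))
w=P[0]-P[1]; print("yaw F",np.arctan2(-w[0],w[1])); w=P[3]-P[2]; print("yaw N",np.arctan2(-w[0],w[1]))
print("post",dock(ray("top",t(90,316),91)))
E
```

```text
[64.5 93. ]
[ 66.9 -96. ]
[-54.8 -93.8]
[-54.4  91.1]
yaw F 0.0124480044120446
yaw N -0.002002990561972414
post [-71.99984585 187.84910162]
```

```bash
python3 -m creep '[[[0,-10,0,10,0,0,0],[0,-10,0,30,0,0,0],[0,-10,0,50,0,0,0],[0,-10,0,64,0,0,0],[0,-10,0,66,0,0,0],[0,-10,-5,66,0,0,0],[0,-10,-10,66,0,0,0],[0,-10,-14,66,0,0,0],[0,-10,-17,66,0,0,0],[0,-10,-20,66,0,0,0]]]'
python3 -m creep '[[[0,0,-3,0,0,0,0],[0,0,-6,0,0,0,0],[0,0,-9,0,0,0,0],[0,0,-12,0,0,0,0],[0,0,-15,0,0,0,0],[0,0,-18,0,0,0,0],[0,0,-21,0,0,0,0],[0,0,-24,0,0,0,0],[0,0,-27,0,0,0,0],[0,0,-30,0,0,0,0]]]'
python3 - <<'E'
from h import *
to(-71,155,135)
im,d=cams.capture("scene"); cv2.imwrite("pics/s13.png",cv2.resize(im[180:290,210:370],None,fx=4,fy=4,interpolation=cv2.INTER_CUBIC))
E
```

```text
t: 28.3
tcp_pos: [573.8, 246.3, 136.7]
tcp_rot: [3.141, 0.002, 3.024]
ft_force: [-0.1, -0.1, 0.2]
width: -0.004
t: 29.13
tcp_pos: [569.9, 216.6, 135.6]
tcp_rot: [3.141, 0.001, 3.025]
ft_force: [1.0, 2.7, 2.4]
width: 0.0
t 29.13 dock now [-71.7 184.5] z 135.6 rot [3.1414e+00 6.0000e-04 3.0247e+00] F [1.  2.7 2.4]
shift [ -0.7 -29.5   0.6]
```

View pics/s13.png

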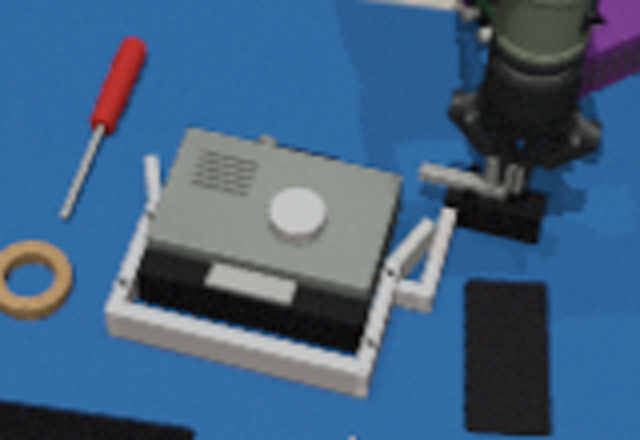

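```bash
python3 -m creep '[[[0,0,-3,0,0,0,0],[0,0,-6,0,0,0,0],[0,0,-9,0,0,0,0],[0,0,-12,0,0,0,0],[0,0,-15,0,0,0,0],[0,0,-18,0,0,0,0],[0,0,-20,0,0,0,0],[0,0,-22,0,0,0,0],[0,0,-24,0,0,0,0],[0,0,-26,0,0,0,0]]]'
python3 -m creep '[[[0,0,-1,0,0,0,0],[0,0,-2,0,0,0,0],[0,0,-3,0,0,0,0],[0,0,-4,0,0,0,0],[0,0,-4,0,0,0,0],[0,0,-4,0,0,0,0],[0,0,-4,0,0,0,0],[0,0,-4,0,0,0,0],[0,0,-4,0,0,0,0],[0,0,-4,0,0,0,0]]]'
python3 - <<'E'
from h import *
to(-71,155,135)
E
```

```text
t: 30.02
tcp_pos: [566.7, 190.8, 135.4]
tcp_rot: [3.142, 0.0, 3.025]
ft_force: [1.6, 2.4, 1.7]
width: 0.002
t: 30.85
tcp_pos: [565.9, 186.9, 135.2]
tcp_rot: [-3.141, -0.001, 3.025]
ft_force: [0.8, 0.5, 1.2]
width: 0.003
t 30.85 dock now [-72.2 154.6] z 135.2 rot [-3.1412e+00 -8.0000e-04  3.0247e+00] F [0.8 0.5 1.2]
shift [-1.2  0.4  0.2]
```

Not at the end yet; continue in small steps until the force rises.

```bash
for i in 1 2; do :; done; python3 -m creep '[[[0,0,-1,0,0,0,0],[0,0,-2,0,0,0,0],[0,0,-3,0,0,0,0],[0,0,-4,0,0,0,0],[0,0,-4,0,0,0,0],[0,0,-4,0,0,0,0],[0,0,-4,0,0,0,0],[0,0,-4,0,0,0,0],[0,0,-4,0,0,0,0],[0,0,-4,0,0,0,0]]]'
python3 - <<'E'
from h import *
to(-71,155,135)
E
```

```text
t: 31.68
tcp_pos: [565.7, 186.0, 135.4]
tcp_rot: [3.136, 0.0, 3.024]
ft_force: [2.0, 11.2, -0.7]
width: 0.002
t 31.68 dock now [-72.2 153.6] z 135.4 rot [3.1357e+00 5.0000e-04 3.0244e+00] F [ 2.  11.2 -0.7]
shift [-1.2  1.4  0.5]
```

```bash
python3 -m creep '[[[0,0,12,0,0,0,0],[0,0,30,0,0,0,0],[0,0,40,-20,0,0,0],[0,0,45,-55,0,0,0],[0,0,50,-90,0,0,0],[0,15,70,-110,0,0,0],[0,30,95,-120,0,0,0],[0,50,120,-120,0,0,0],[0,65,140,-120,0,0,0],[0,75,150,-120,0,0,0]]]'
python3 - <<'E'
from h import *
to(-71,155,135)
for n in ("scene","top"):
    im,d=cams.capture(n); cv2.imwrite(f"pics/{n}14.png",cv2.resize(im[180:290,210:370] if n=="scene" else im[115:255,180:380],None,fx=4,fy=4,interpolation=cv2.INTER_CUBIC))
E
```

```text
t: 32.52
tcp_pos: [506.9, 342.6, 255.3]
tcp_rot: [-3.141, -0.001, 3.027]
ft_force: [0.2, -0.6, 0.4]
width: 0.001
t 32.52 dock now [-148.9  302.3] z 255.3 rot [-3.1407e+00 -1.0000e-03  3.0268e+00] F [ 0.2 -0.6  0.4]
shift [ -77.7 -147.4  120.4]
```

View pics/top14.png

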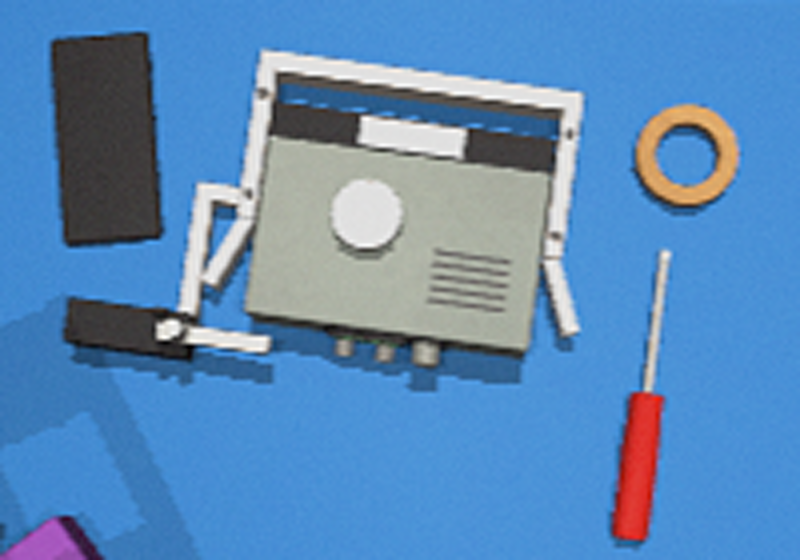

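View pics/scene14.png

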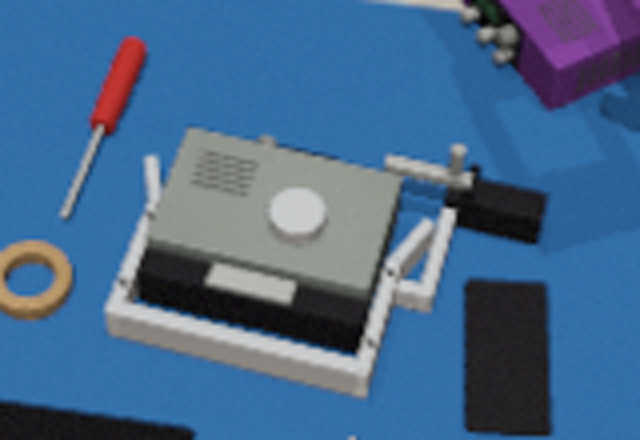

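```bash
python3 - <<'E'
from h import *
t=lambda x,y:(x/4+180-0.375,y/4+115-0.375)
print("post",dock(ray("top",t(171,327),91)),"tip",dock(ray("top",t(270,344),55)),"tip0",dock(ray("top",t(189,330),55)))
print(ctrl.get_obs()['dq'].round(3))
print(ctrl.sign_off())
E
```

```text
post [-71.85905354 134.93570377] tip [-71.16798269  73.40726434] tip0 [-69.33589126 128.05999945]
[-0.051  0.008 -0.005 -0.028 -0.011 -0.022]
the job is handed in; nothing more can be done
None
```

I pushed the grey supply into its dock by alternating on the right and left bare parts of its near panel. Then I pushed the bolt across by its post, backed the arm clear and handed the job in at about 32.5 s. No verdict is reported, so the points below are my own last checks.

- **Supply against the stop:** Both sides stopped dead when pushed. The left stalled at about 23 N and the right at about 24 N, rising to those values with no more than 0.2 mm of further travel. The TCP stood at the same dock x on both sides (-68.1 and -68.3 mm).
- **Force:** The highest reading at the end of any call was about 24 N, but readings come only then, so brief peaks were not seen.
- **Top camera:** It showed the supply square in the dock, its front edge about 65 mm past the dock origin and level with the black stop, with the tin still on top.
- **Pins:** I could not see the pins themselves at the end. That they are pressed in is inferred from the stall on both sides and the camera view.
- **Bolt:** It stopped at its rigid end at about 11 N. The post measured y = 134.9 mm against an expected 135, and the tip had moved about 54.7 mm of its 55.
- **Disagreement:** Estimating the near panel from the finger gave about -59 mm, while the camera gave about -54.5 mm. Both are within or near the possible home range of -60 to -52 mm, so I relied on the stall rather than on either number.
- **Slip:** In one call I mistyped the first row, and the tool swung about 40 mm to the right before coming back. The later pictures showed nothing disturbed.
- **Other items:** The screwdriver, tape and phone look unmoved in the last pictures. I did not re-check the jar and brush.

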